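Set a board up on parallels over the drilling plate

TASK

Set the wooden board up for drilling on the dark steel plate; left, right and behind are as seen from the robot. Stand the two small steel parallels inside the white outlines left and right of the plate's hole, then lay the board across both, centred over the hole and square to the plate, and stand the steel weight on the board's left end, right above the left parallel. Stand the dark wooden stop block on the plate squarely and close behind the board's right end (touching or within a finger's width, about 10 mm), in line with the right parallel, and leave the screwdriver, glue bottle, tape measure and sanding block where they are.

Things in the scene. Friction and masses are not known exactly. Their poses are not given: they have to be found in the camera images.
- plate_hole (a point): fixed dark steel plate 150 (x) x 220 (y) x 12 high; this point is the centre of its 40 mm hole, level with the plate's top. x points away from the robot (behind), y left. The plate reaches x -55 to +95, y -110 to +110 from here. Two thin white outlines 56 (x) x 31 (y) are painted on it, centred 60 left (y +60) and 60 right (y -60) of the hole; each takes one parallel
- parallel_a_mid (a point): steel parallel, a loose bright steel block 50 long (x) x 25 wide (y) x 30 high with three small dark holes on top, 0.28 kg; this is its centre, 15 above its underside. On the plate its length runs along the plate's x. The two parallels are alike and may go to either outline, either way round
- parallel_b_mid (a point): the second steel parallel, the same as the first: 50 (x) x 25 (y) x 30 high; point at its centre, 15 above its underside
- board_mid (a point): the workpiece, a loose mid-brown wooden board 54 wide (x) x 190 long (y) x 18 thick, 0.13 kg; this is its centre, 9 above its underside. Either way round will do
- weight_mid (a point): round steel weight, total height 60: a cylinder 48 in diameter and 40 high, a short neck, and a knob 24 in diameter on top, 0.55 kg, standing; this point is on its axis, 30 above its underside
- stop_mid (a point): dark wooden stop block 36 deep (x) x 50 wide (y) x 60 high, 0.09 kg, standing; this is its centre, 30 above its underside. On the plate its 50 mm face looks at the board (its x along the plate's x); either way round
- driver_mid (a point): bystander: screwdriver with a red handle, about 190 long, lying with its length along its x; point near its middle, about 12 above the bench
- glue_mid (a point): bystander: yellow glue bottle with a white cap, 52 in diameter, 140 high, standing; point at its centre
- tape_mid (a point): bystander: yellow tape measure 62 (x) x 30 (y) x 60 high, standing; point at its centre
- sander_mid (a point): bystander: cork sanding block 50 (x) x 90 (y) x 30 high, lying; point at its centre
There are look-alikes about, which are no part of the job. What is shaped like the part that bears stop_mid but blue or red is not meant.

How it is judged:
By the outcome, as a careful person would: the job done as asked, in the order asked, and still so for the second after the job is handed in, with the robot touching nothing.
It also fails if it takes over 125 s, if anything falls off the work surface, if the arm or the gripper's body presses on something with over 40 N, if the wrist force passes 120 N, or if a joint passes its speed limit or range.

ROBOT

A 6-joint arm with a two-finger parallel gripper is mounted at the origin on the work surface. World frame = base frame: x ahead of the robot, y to its left, z up, the work surface at z = 0. Lengths are in m, angles in rad, forces in N, time in s.
With the tool pointing down it reaches from about 0.3 to 0.875 m from the base axis. Payload 6.4 kg.
Tool frame: the origin (TCP) lies between the finger pads; the fingertips stand 25 mm ahead of it and the grasp point (between the pads) lies 6 mm ahead of it; z points along the fingers, y is the line along which they close (so a half turn about z gives the same grasp; the last joint's range is limited). The gripper opens to 85 mm and grips with 20 to 120 N. Pads are 22 mm wide; open, the fingers measure 114 mm over their backs; the gripper's body (76 mm by 85 mm) begins 54 mm behind the grasp point. The pads swing forward as they close: fully open they stand 13 mm farther back than shut.
Start: joints at [-1.532, 0.181, 1.607, -0, 1.354, -0.206], TCP at [0.139, -0.558, 0.23] pointing down, gripper open.
Joint ranges: [-2.99, 2.99], [-0.89, 2.07], [0.3, 2.58], [-1.14, 4.28], [0, 2.63], [-3.12, 3.12]. Speed limits (rad/s): [2.57, 2.57, 3.01, 3.14, 3.14, 3.14].

INTERFACE

Orientations are given as a unit quaternion [w, x, y, z].
In Python, from bench import ctrl gives the robot as it stands.
- The arm moves only by the tool servo_tool, never from a script. Its argument "series" is text: rows parted by semicolons, each of 7 numbers parted by spaces: the gripper command: -1 is fully open, 1 is shut, values between are in proportion, then the shift along the tool's x, y, z in m, then the turn, a rotation vector about the tool's x, y, z in degrees. A call has 1 to 12 rows; each row is the pose to reach, as a shift and turn from the pose commanded when the call began, along the tool's axes at that moment; what a row does not reach only later rows make up. A row lasts 1/12 s, in which the tool goes at most 41.7 mm and 7.16 degrees, less where a joint would pass 70% of its speed; a pose out of reach is approached as far as the arm can. A call with a gripper value outside its range is refused whole. The fingers move at their own pace and stop on an object; the grip force is fixed at half the most. Time passes only in rows, so rows that repeat a pose let the fingers close. It gives the time, the measured TCP pose, the force, the opening and the grip force at its end, in the units of the state.
- ctrl.get_obs(): the state, without advancing time (a new reading comes with each control period).
- ctrl.camera(name): name is "scene" or "top" or "wrist"; returns a dict with "img" (480x640x3 uint8, red, green, blue), "z_map" (480x640 float32, m along the optical axis (not along the pixel's ray), 0 where there is no reading), "fovy" (degrees; the focal length in pixels is half the picture's height over the tangent of half this angle, whatever the lens; pixels are square), "cx", "cy" (the principal point, pixels), "extrinsics" (4x4, takes a point from camera to world coordinates); the wrist camera has in their place "T_tool_cam" (4x4, takes a point from camera to tool coordinates, whose origin is the TCP and whose axes are the flange's). Camera axes: x right, y down, z forward; pixel columns grow to the right and rows downward; lengths in m; the calibration is good to about 2 mm. The wrist camera is an equidistant fisheye: a pixel r from the principal point sees the ray r / f radians off the axis. A picture is of the moment at which its call begins: read the wrist's pose just before it.
- ctrl.hand_in(): hands the job in; it is judged then, once.
The state is a dict: "time_s": time; "q": joint angles; "dq": joint speeds; "joint_efforts": joint torques, N m; "eef_pos": TCP position; "eef_rot": TCP orientation; "wrist_force": force on the tool from outside, world axes, zero at the start; "torque": the same for the moment, N m; "opening": opening from 0.0 (shut) to 1.0 (fully open); "grasp_force": force on a finger pad.
Only numpy, scipy, OpenCV 4.12 (cv2) and the standard library are available. Lean on these libraries where they do the work, as an engineer would, in place of code of your own. Each camera call takes 0.05 s, during which the arm holds its last target. There are 200 camera calls.

## Working session

There is one attempt and no reset: what is moved stays moved. The work goes in short steps, Python scripts to look and compute and a tool call to move; the robot and the scene stay as the last step left them, time stands still between calls to the robot, and variables do not carry over. Pictures are saved under pics/ and viewed, at most 14 in all, crops included, and the job is handed in when it is done.

Besides the shell and the picture viewer there is one more tool, called after "Call:" by a JSON object that holds its "api" and its "payload", one argument or row to a line. servo_tool: Moves the arm, as the interface text tells. Its arguments: {"type":"object","properties":{"series":{"type":"string"}},"required":["series"]}

```bash
ls; mkdir -p pics; python3 - <<'E'
from bench import ctrl
import cv2,numpy as np
o=ctrl.get_obs();print(o)
for n in("scene","top"):
    c=ctrl.camera(n);cv2.imwrite(f"pics/{n}0.png",c["img"][...,::-1]);np.savez(f"pics/{n}0.npz",**c)
    print(n,c["fovy"],c["cx"],c["cy"],c["extrinsics"].round(3).tolist())
E
```

```text
pics
{'time_s': 0.0, 'q': array([-1.53231261e+00,  1.81540693e-01,  1.60800390e+00, -9.23311947e-06,
        1.35377044e+00, -2.06321244e-01]), 'dq': array([-8.60093993e-05, -4.65300044e-04, -6.12965490e-04, -2.61205597e-05,
        5.34238106e-04,  1.21456597e-05]), 'joint_efforts': array([ 4.56953067e-04, -4.44871759e+01, -3.51337659e+01, -2.00293025e-04,
        8.97963066e-03, -8.37719057e-06]), 'eef_pos': array([ 0.13934197, -0.55730016,  0.22908632]), 'eef_rot': array([-8.58533585e-04,  9.92517675e-01,  1.22098007e-01,  6.76933577e-05]), 'wrist_force': array([-0.53036602, -0.24406079, -0.3805586 ]), 'torque': array([-0.01580838,  0.00454477,  0.01886183]), 'grasp_force': 0.0, 'opening': 0.9971487541489705}
scene 46.30481675474734 317.88039724231874 238.1453884829117 [[0.76, 0.538, -0.364, 0.983], [0.649, -0.623, 0.437, -0.555], [0.008, -0.569, -0.823, 1.115], [0.0, 0.0, 0.0, 1.0]]
top 54.174183079027294 324.98087692801977 239.5246773650749 [[0.007, -0.991, 0.134, 0.364], [-1.0, -0.008, -0.006, 0.005], [0.007, -0.134, -0.991, 1.071], [0.0, 0.0, 0.0, 1.0]]
```

View pics/scene0.png

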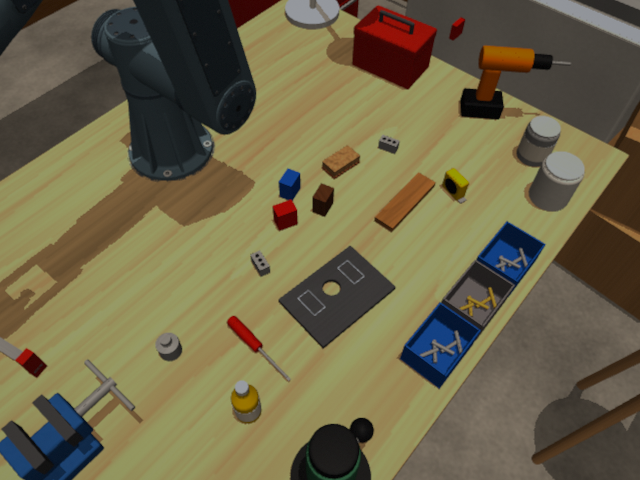

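View pics/top0.png

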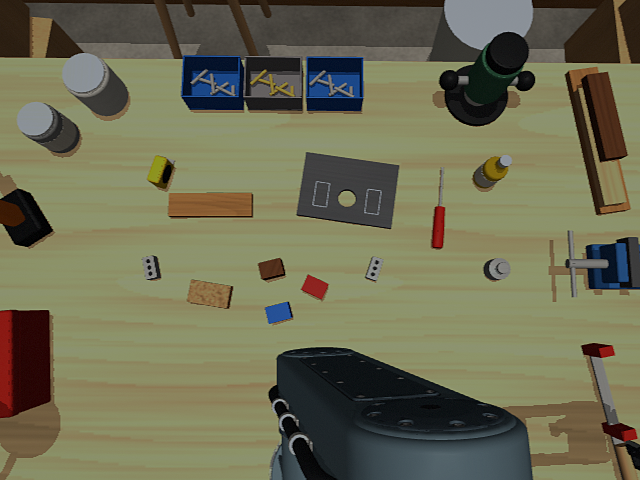

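Top view: the dark brown block is at (271,268), the red look-alike at (315,287) and the blue one at (278,313). The brown one fits the stop, so I'll confirm it in a crop. Parallels are at (150,267) and (374,268), the board at (210,205), the weight at (497,269), and the plate hole at (347,198).

```bash
cat > h.py <<'E'
import numpy as np,cv2
from scipy.spatial.transform import Rotation as R
def world(c,T=None):
    h,w=c["z_map"].shape; f=h/2/np.tan(np.radians(float(c["fovy"]))/2)
    v,u=np.mgrid[:h,:w]; z=c["z_map"]
    x=(u-c["cx"])/f; y=(v-c["cy"])/f
    if T is not None:   # equidistant fisheye
        r=np.hypot(x,y)+1e-9; k=np.tan(r)/r; x,y=x*k,y*k
    p=np.stack([x*z,y*z,z,np.ones_like(z)],-1)
    return (p@(c["extrinsics"] if T is None else T).T)[...,:3]
def rect(P,m):
    (x,y),s,a=cv2.minAreaRect((P[m][:,:2]*1000).astype(np.float32))
    if s[0]<s[1]: s=s[::-1]; a+=90
    return f"c=({x:.1f},{y:.1f}) size=({s[0]:.1f},{s[1]:.1f}) long axis {(a+90)%180-90:.1f}deg zmed={np.median(P[m][:,2])*1000:.1f} n={m.sum()}"
def blob(P,px,lo,hi):   # connected region at pixel px with heights lo..hi (m)
    m=((P[...,2]>lo)&(P[...,2]<hi)).astype(np.uint8)
    n,l=cv2.connectedComponents(m); k=l[px[1],px[0]]
    return (l==k)&(k>0)
E
python3 - <<'E'
from h import *
c=dict(np.load("pics/top0.npz"));P=world(c)
for n,px,h in [("pa",(150,267),30),("pb",(374,268),30),("board",(210,205),18),("weightbody",(490,272),40),("knob",(500,266),60),("stop",(271,266),60),("plate",(330,210),12),("red",(315,285),60),("blue",(278,311),60),("tape",(157,170),60),("glue",(504,160),140),("sander",(210,292),30),("driver",(438,228),20)]:
    m=blob(P,px,(h-5)/1000,(h+6)/1000)
    print(n,P[px[1],px[0]].round(3), rect(P,m) if m.sum()>5 else "-")
im=c["img"][...,::-1]
a=cv2.resize(im[240:330,170:350],None,fx=4.4,fy=4.4,interpolation=2)
cv2.imwrite("pics/crop0.png",a)
E
```

```text
pa [0.44  0.384 0.034] c=(440.3,388.4) size=(50.6,26.2) long axis 13.9deg zmed=30.9 n=272
pb [ 0.442 -0.111  0.031] c=(441.8,-110.5) size=(49.8,24.6) long axis -18.8deg zmed=30.7 n=255
board [0.584 0.261 0.018] c=(585.8,263.1) size=(190.4,54.5) long axis -89.3deg zmed=18.8 n=1946
weightbody [ 0.434 -0.365  0.041] c=(442.9,-384.4) size=(47.1,45.7) long axis 64.0deg zmed=41.2 n=269
knob [ 0.446 -0.381  0.058] c=(441.8,-383.7) size=(23.4,21.6) long axis 89.9deg zmed=60.7 n=100
stop [0.442 0.115 0.061] c=(438.0,117.0) size=(49.8,35.9) long axis -76.0deg zmed=60.8 n=391
plate [ 0.576 -0.013  0.012] c=(624.8,-52.6) size=(220.2,151.7) long axis 82.0deg zmed=12.7 n=5801
red [0.402 0.019 0.061] c=(399.6,21.8) size=(50.0,35.4) long axis 64.0deg zmed=60.8 n=386
blue [0.346 0.097 0.061] c=(343.7,99.3) size=(50.2,35.8) long axis -74.8deg zmed=60.8 n=404
tape [0.653 0.371 0.062] c=(656.2,373.9) size=(61.9,30.9) long axis -14.2deg zmed=60.0 n=349
glue [ 0.658 -0.368  0.14 ] c=(657.0,-368.8) size=(23.8,21.8) long axis -9.4deg zmed=140.4 n=116
sander [0.386 0.251 0.031] c=(383.2,255.1) size=(90.7,49.8) long axis 81.0deg zmed=30.9 n=933
driver [ 0.533 -0.256  0.027] -
```

View pics/crop0.png

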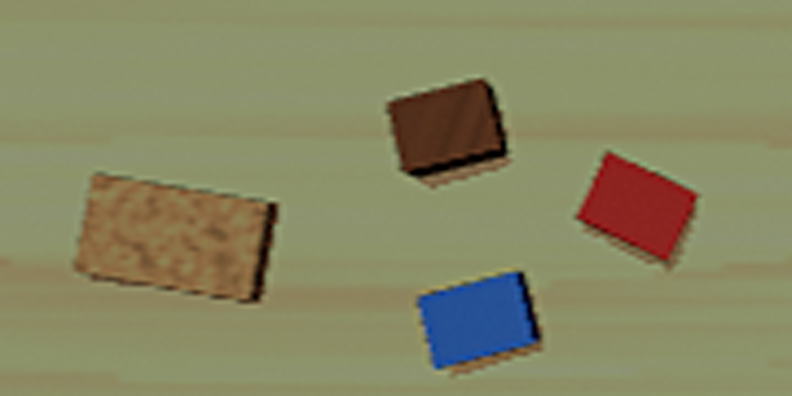

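Crop: brown block at (447,125), red at (640,208), blue at (478,320). The dark brown block is the stop. All measured sizes and heights match the spec. First I go above parallel b.

```bash
cat > plan.py <<'E'
# plan.py x y z(mm) yaw(deg) [more targets]: shift/turn in tool axes from present pose
import sys; from h import *; from bench import ctrl
o=ctrl.get_obs(); w,*v=o["eef_rot"]; R0=R.from_quat([*v,w]); p0=o["eef_pos"]*1000
X=R0.as_matrix()[:,0]
print("t",round(o["time_s"],2),"at",p0.round(1),"yaw",np.degrees(np.arctan2(X[1],X[0])).round(1),"F",o["wrist_force"].round(1),"open",round(o["opening"],3),"grip",round(o["grasp_force"],1))
a=list(map(float,sys.argv[1:]))
for i in range(0,len(a),4):
    s=R0.inv().apply(np.array(a[i:i+3])-p0)/1000
    y=np.radians(a[i+3]); Rt=R.from_matrix([[np.cos(y),np.sin(y),0],[np.sin(y),-np.cos(y),0],[0,0,-1]])
    print(a[i:i+4],"->",*s.round(4),*np.degrees((R0.inv()*Rt).as_rotvec()).round(2))
E
python3 plan.py 441.8 -110.5 180 -18.8
```

```text
t 0.1 at [ 139.3 -557.3  229.2] yaw 14.0 F [ 0.1 -0.2 -0.2] open 0.999 grip 0.0
[441.8, -110.5, 180.0, -18.8] -> 0.4017 -0.3601 0.0499 -0.09 0.01 32.83
```

Call:
{"api": "servo_tool", "payload": {
  "series": "-1 0.4017 -0.3601 0.05 0 0 32.8;-1 0.4017 -0.3601 0.05 0 0 32.8;-1 0.4017 -0.3601 0.05 0 0 32.8;-1 0.4017 -0.3601 0.05 0 0 32.8;-1 0.4017 -0.3601 0.05 0 0 32.8;-1 0.4017 -0.3601 0.05 0 0 32.8;-1 0.4017 -0.3601 0.05 0 0 32.8;-1 0.4017 -0.3601 0.05 0 0 32.8;-1 0.4017 -0.3601 0.05 0 0 32.8;-1 0.4017 -0.3601 0.05 0 0 32.8;-1 0.4017 -0.3601 0.05 0 0 32.8;-1 0.4017 -0.3601 0.05 0 0 32.8"
}}

```text
time_s: 1.1
eef_pos: [0.4184, -0.1446, 0.1838]
eef_rot: [0.0, 0.987, -0.163, 0.0]
wrist_force: [0.7, -1.3, 0.5]
opening: 1.0
grasp_force: 0.0
```

```bash
cat > wrist.py <<'E'
# wrist.py name : save wrist picture + npz with world transform
import sys; from h import *; from bench import ctrl
o=ctrl.get_obs(); c=ctrl.camera("wrist"); w,*v=o["eef_rot"]
T=np.eye(4); T[:3,:3]=R.from_quat([*v,w]).as_matrix(); T[:3,3]=o["eef_pos"]; T=T@c["T_tool_cam"]
cv2.imwrite(f"pics/{sys.argv[1]}.png",c["img"][...,::-1]); np.savez(f"pics/{sys.argv[1]}.npz",T=T,**c)
E
python3 plan.py 441.8 -110.5 180 -18.8; python3 wrist.py w1; python3 plan.py 441.8 -110.5 180 -18.8
python3 - <<'E'
from bench import ctrl
print(ctrl.get_obs()["dq"].round(3))
E
```

```text
t 1.1 at [ 418.4 -144.6  183.8] yaw -18.8 F [ 0.7 -1.3  0.5] open 1.0 grip 0.0
[441.8, -110.5, 180.0, -18.8] -> 0.0112 -0.0398 0.0038 0.01 -0.01 0.02
t 1.15 at [ 421.1 -138.   183. ] yaw -18.5 F [-1.2  4.  -1.1] open 1.0 grip 0.0
[441.8, -110.5, 180.0, -18.8] -> 0.0109 -0.0327 0.0032 -0.27 -0.0 0.3
[-0.116 -0.018  0.023 -0.024  0.031 -0.211]
```

View pics/w1.png

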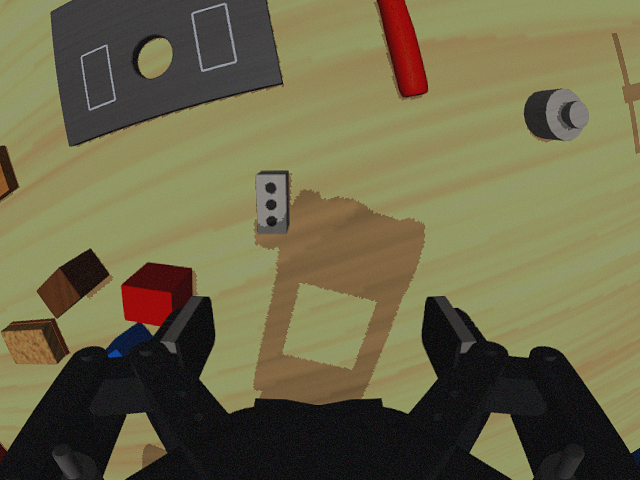

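Wrist view works: the parallel is at (272,202), the plate outlines at (98,77) and (215,38), the hole at (153,57). Next I finish the approach and measure once settled.

Call:
{"api": "servo_tool", "payload": {
  "series": "-1 0.0109 -0.0327 0.0032 0 0 0;-1 0.0109 -0.0327 0.0032 0 0 0;-1 0.0109 -0.0327 0.0032 0 0 0;-1 0.0109 -0.0327 0.0032 0 0 0"
}}

```text
time_s: 1.48
eef_pos: [0.4383, -0.1192, 0.1805]
eef_rot: [0.0, 0.987, -0.163, -0.0]
wrist_force: [0.0, 0.1, -0.3]
opening: 0.997
grasp_force: 0.0
```

```bash
python3 wrist.py w2; python3 plan.py 441.8 -110.5 180 -18.8 
cat > wm.py <<'E'
# wm.py npz : world points of wrist shot, list rects of blobs by height band
import sys; from h import *
c=dict(np.load(f"pics/{sys.argv[1]}.npz")); P=world(c,c["T"])
for h in map(int,sys.argv[2:]):
    m=((P[...,2]>h/1000-.003)&(P[...,2]<h/1000+.004)&(c["z_map"]>.12)).astype(np.uint8)
    n,l,st,ce=cv2.connectedComponentsWithStats(m)
    for k in range(1,n):
        if 250<st[k,4]<60000: print(h,ce[k].round(),rect(P,l==k))
E
python3 wm.py w2 12 30 60
```

```text
t 1.53 at [ 438.2 -119.7  180.6] yaw -18.8 F [-0.2 -0.5 -0.6] open 1.003 grip 0.0
[441.8, -110.5, 180.0, -18.8] -> 0.0004 -0.0099 0.0006 0.01 0.03 -0.01
12 [184.  62.] c=(623.9,-51.6) size=(222.0,150.4) long axis 82.1deg zmed=12.6 n=26999
30 [308. 216.] c=(441.3,-110.8) size=(50.3,25.0) long axis -19.6deg zmed=30.6 n=1843
30 [ 44. 356.] c=(382.4,254.7) size=(92.1,51.3) long axis 81.3deg zmed=30.9 n=1471
60 [604. 131.] c=(442.3,-384.4) size=(23.7,23.5) long axis 50.5deg zmed=60.0 n=418
60 [ 82. 306.] c=(437.7,116.7) size=(51.4,36.4) long axis -76.1deg zmed=60.7 n=1400
60 [163. 310.] c=(413.0,33.9) size=(46.3,23.5) long axis -66.6deg zmed=60.6 n=584
```

Wrist and top measurements agree within 1 mm. Now I pick parallel b.

```bash
python3 plan.py 441.4 -110.7 180 -19.3 441.4 -110.7 30 -19.3
```

```text
t 1.53 at [ 438.2 -119.7  180.6] yaw -18.8 F [-0.2 -0.5 -0.6] open 1.003 grip 0.0
[441.4, -110.7, 180.0, -19.3] -> 0.0001 -0.0096 0.0006 0.01 0.03 0.49
[441.4, -110.7, 30.0, -19.3] -> 0.0002 -0.0096 0.1506 0.01 0.03 0.49
```

Call:
{"api": "servo_tool", "payload": {
  "series": "-1 0 -0.0096 0.02 0 0 0.5;-1 0 -0.0096 0.06 0 0 0.5;-1 0 -0.0096 0.1 0 0 0.5;-1 0 -0.0096 0.135 0 0 0.5;-1 0 -0.0096 0.1505 0 0 0.5;-1 0 -0.0096 0.1505 0 0 0.5;1 0 -0.0096 0.1505 0 0 0.5;1 0 -0.0096 0.1505 0 0 0.5;1 0 -0.0096 0.1505 0 0 0.5;1 0 -0.0096 0.1505 0 0 0.5;1 0 -0.0096 0.1505 0 0 0.5;1 0 -0.0096 0.1505 0 0 0.5"
}}

```text
time_s: 2.53
eef_pos: [0.4424, -0.1104, 0.0311]
eef_rot: [0.0, 0.986, -0.167, 0.001]
wrist_force: [0.6, -0.0, -0.1]
opening: 0.145
grasp_force: 0.0
```

```bash
python3 plan.py 441.4 -110.7 100 -19.3 596.2 -108.6 100 -8 596.2 -108.6 60 -8
```

```text
t 2.53 at [ 442.4 -110.4   31.1] yaw -19.3 F [ 0.6 -0.  -0.1] open 0.145 grip 0.0
[441.4, -110.7, 100.0, -19.3] -> -0.0007 0.0007 -0.0689 0.02 -0.1 0.03
[596.2, -108.6, 100.0, -8.0] -> 0.1447 -0.0524 -0.0686 0.03 -0.1 -11.27
[596.2, -108.6, 60.0, -8.0] -> 0.1447 -0.0524 -0.0286 0.03 -0.1 -11.27
```

Call:
{"api": "servo_tool", "payload": {
  "series": "1 0 0 0 0 0 0;1 0 0 0 0 0 0;1 0 0 0 0 0 0"
}}

```text
time_s: 2.78
eef_pos: [0.4418, -0.11, 0.0303]
eef_rot: [0.0, 0.986, -0.167, 0.0]
wrist_force: [0.3, -0.5, -0.5]
opening: -0.003
grasp_force: 0.0
```

```bash
python3 wrist.py w3;python3 plan.py; python3 - <<'E'
import cv2
i=cv2.imread("pics/w3.png");cv2.imwrite("pics/w3c.png",i[200:440,160:480])
E
```

```text
t 2.83 at [ 441.8 -110.    30.3] yaw -19.3 F [-1.1  0.8 -0. ] open -0.001 grip 0.0
```

View pics/w3.png

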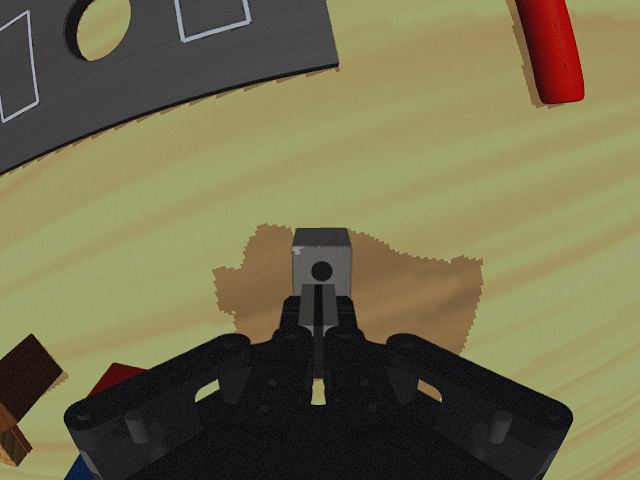

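The fingers shut above the block: the pads at (318,310) lie over its top face, whose front hole shows at (321,271). I measure the pad depth.

```bash
python3 - <<'E'
from h import *
c=dict(np.load("pics/w3.npz"));P=world(c,c["T"]);np.set_printoptions(suppress=True)
Ti=np.linalg.inv(c["T"]@np.linalg.inv(c["T_tool_cam"]))
for u,v in[(310,290),(328,290),(310,310),(328,310),(310,330),(330,330),(318,350),(321,285),(300,240),(340,240),(321,255),(290,320),(345,320),(321,400)]:
    p=P[v,u];print((u,v),c["z_map"][v,u].round(4),(p*1000).round(1),"tool",((Ti@[*p,1])[:3]*1000).round(1),c["img"][v,u])
print(c["T_tool_cam"].round(3))
E
```

```text
(310, 290) 0.146 [ 452.3 -109.5   40.8] tool [  9.7  -4.  -10.5] [61 57 57]
(328, 290) 0.1449 [ 450.4 -116.3   41.7] tool [ 10.2   3.1 -11.4] [59 57 53]
(310, 310) 0.1284 [ 452.8 -110.    59. ] tool [ 10.4  -3.6 -28.6] [57 56 55]
(328, 310) 0.1292 [ 450.3 -115.9   58.2] tool [ 10.    2.7 -27.9] [53 52 50]
(310, 330) 0.1131 [ 453.7 -110.7   74.6] tool [ 11.5  -3.3 -44.2] [77 76 73]
(330, 330) 0.1132 [ 451.6 -116.6   74.4] tool [ 11.4   3.  -44.1] [13  8 11]
(318, 350) 0.1211 [ 442.5 -109.4   69.5] tool [  0.5  -0.8 -39.2] [26 26 26]
(321, 285) 0.1486 [ 451.6 -113.9   37.8] tool [10.5  0.4 -7.4] [11 17 20]
(300, 240) 0.1598 [ 467.9 -110.    21.9] tool [24.6 -8.6  8.4] [52 51 49]
(340, 240) 0.159 [ 462.4 -126.3   22.7] tool [24.8  8.6  7.6] [61 55 55]
(321, 255) 0.1525 [ 461.4 -117.3   30.7] tool [20.9  0.4 -0.4] [96 92 90]
(290, 320) 0.1302 [ 450.9 -101.8   58.4] tool [  5.9 -10.8 -28.1] [23 22 19]
(345, 320) 0.129 [ 445.1 -120.4   59.4] tool [  6.5   8.8 -29.1] [28 22 28]
(321, 400) 0.2118 [361.8 -83.2   0. ] tool [-84.4   1.1  30.3] [161 164 108]
[[ 0.001 -0.959 -0.285  0.072]
 [ 1.     0.001 -0.001 -0.001]
 [ 0.001 -0.285  0.959 -0.144]
 [ 0.     0.     0.     1.   ]]
```

```bash
python3 - <<'E'
from h import *
c=dict(np.load("pics/w3.npz"));P=world(c,c["T"])
for u in(308,313,326):
    print(u,[(v,round(float(P[v,u,2])*1000)) for v in range(272,300,2)])
E
```

```text
308 [(272, 31), (274, 31), (276, 30), (278, 31), (280, 30), (282, 29), (284, 37), (286, 38), (288, 40), (290, 42), (292, 44), (294, 46), (296, 47), (298, 51)]
313 [(272, 31), (274, 31), (276, 31), (278, 31), (280, 31), (282, 31), (284, 35), (286, 39), (288, 39), (290, 41), (292, 44), (294, 45), (296, 48), (298, 49)]
326 [(272, 32), (274, 32), (276, 31), (278, 31), (280, 31), (282, 31), (284, 38), (286, 38), (288, 40), (290, 42), (292, 43), (294, 46), (296, 47), (298, 48)]
```

The fingertips really sit about 6 mm behind the reported TCP when shut (tip z 36 mm at TCP z 30), not 25 mm ahead as the description says. So I grip 31 mm lower.

Call:
{"api": "servo_tool", "payload": {
  "series": "-0.1 0 0 0 0 0 0;-0.1 0 0 0 0 0 0;-0.1 0 0 0 0 0 0;-0.1 0 0 0 0 0 0;-0.1 0 0 0 0 0 0;-0.1 0 0 0.015 0 0 0;-0.1 0 0 0.031 0 0 0;-0.1 0 0 0.031 0 0 0;1 0 0 0.031 0 0 0;1 0 0 0.031 0 0 0;1 0 0 0.031 0 0 0;1 0 0 0.031 0 0 0"
}}

```text
time_s: 3.83
eef_pos: [0.4421, -0.1102, -0.0002]
eef_rot: [0.0, 0.986, -0.167, 0.0]
wrist_force: [-0.5, 0.7, -1.3]
opening: 0.278
grasp_force: 58.9
```

```bash
python3 plan.py 441.4 -110.7 80 -19.3 596.2 -108.6 80 -8 
```

```text
t 3.83 at [ 4.421e+02 -1.102e+02 -2.000e-01] yaw -19.3 F [-0.5  0.7 -1.3] open 0.278 grip 58.9
[441.4, -110.7, 80.0, -19.3] -> -0.0005 0.0007 -0.0802 0.01 -0.06 0.03
[596.2, -108.6, 80.0, -8.0] -> 0.145 -0.0524 -0.08 0.01 -0.06 -11.27
```

Gripped. Before placing, I check the outline and hole positions in the saved shot.

```bash
cat > outl.py <<'E'
import sys; from h import *
c=dict(np.load(f"pics/{sys.argv[1]}.npz"))
P=world(c,c.get("T")); im=c["img"].astype(int)
m=((P[...,2]>.008)&(P[...,2]<.017)&(im.min(-1)>int(sys.argv[2]))&(P[...,0]>.5)).astype(np.uint8)
m=cv2.morphologyEx(m,cv2.MORPH_CLOSE,np.ones((3,3)))
n,l,st,ce=cv2.connectedComponentsWithStats(m)
for k in range(1,n):
    if st[k,4]>60: print(ce[k].round(),rect(P,l==k))
E
python3 outl.py w2 100; python3 outl.py top0 95
python3 - <<'E'
from h import *
for s in("w2","top0"):
    c=dict(np.load(f"pics/{s}.npz"));P=world(c,c.get("T"))
    pl=((P[...,2]>.008)&(P[...,2]<.016)&(P[...,0]>.5)&(np.abs(P[...,1]+.05)<.14)).astype(np.uint8)
    cs,h=cv2.findContours(pl,cv2.RETR_CCOMP,cv2.CHAIN_APPROX_NONE)
    for q,hh in zip(cs,h[0]):
        if hh[3]>=0 and len(q)>30:
            pts=q[:,0];w=P[pts[:,1],pts[:,0]];print(s,"hole",((w[:,:2].min(0)+w[:,:2].max(0))*500).round(1),((w.max(0)-w.min(0))*1000).round(1))
E
```

```text
[247.  45.] c=(566.0,-112.2) size=(124.7,45.2) long axis 6.3deg zmed=12.9 n=494
[123.  84.] c=(612.7,10.3) size=(58.8,34.6) long axis -8.2deg zmed=13.0 n=377
[372. 202.] c=(596.9,-110.4) size=(58.4,35.1) long axis -7.2deg zmed=13.1 n=106
w2 hole [603.8 -49.6] [41.7 42.   5.8]
top0 hole [603.6 -50.5] [44.5 43.9  7.3]
```

```bash
python3 plan.py 596.8 -109.3 50 -8 596.8 -109.3 12.6 -8
```

```text
t 3.83 at [ 4.421e+02 -1.102e+02 -2.000e-01] yaw -19.3 F [-0.5  0.7 -1.3] open 0.278 grip 58.9
[596.8, -109.3, 50.0, -8.0] -> 0.1457 -0.0519 -0.05 0.01 -0.06 -11.27
[596.8, -109.3, 12.6, -8.0] -> 0.1457 -0.0519 -0.0126 0.01 -0.06 -11.27
```

Call:
{"api": "servo_tool", "payload": {
  "series": "1 0 0 -0.03 0 0 0;1 0.015 -0.005 -0.05 0 0 0;1 0.05 -0.018 -0.05 0 0 -6;1 0.088 -0.031 -0.05 0 0 -11.3;1 0.12 -0.043 -0.05 0 0 -11.3;1 0.1457 -0.0519 -0.05 0 0 -11.3;1 0.1457 -0.0519 -0.05 0 0 -11.3;1 0.1457 -0.0519 -0.05 0 0 -11.3;1 0.1457 -0.0519 -0.05 0 0 -11.3"
}}

```text
time_s: 4.58
eef_pos: [0.5954, -0.1087, 0.0487]
eef_rot: [-0.0, 0.998, -0.069, -0.001]
wrist_force: [-0.3, 0.2, -2.7]
opening: 0.281
grasp_force: 59.8
```

```bash
python3 plan.py 596.8 -109.3 50 -8 596.8 -109.3 13 -8
```

```text
t 4.58 at [ 595.4 -108.7   48.7] yaw -8.0 F [-0.3  0.2 -2.7] open 0.281 grip 59.8
[596.8, -109.3, 50.0, -8.0] -> 0.0015 0.0004 -0.0013 -0.02 0.11 0.04
[596.8, -109.3, 13.0, -8.0] -> 0.0015 0.0004 0.0357 -0.02 0.11 0.04
```

Call:
{"api": "servo_tool", "payload": {
  "series": "1 0.0015 0.0004 0.01 0 0 0;1 0.0015 0.0004 0.022 0 0 0;1 0.0015 0.0004 0.03 0 0 0;1 0.0015 0.0004 0.034 0 0 0;1 0.0015 0.0004 0.0355 0 0 0;1 0.0015 0.0004 0.0355 0 0 0;1 0.0015 0.0004 0.0355 0 0 0"
}}

```text
time_s: 5.17
eef_pos: [0.5979, -0.1099, 0.0138]
eef_rot: [-0.0, 0.998, -0.07, 0.0]
wrist_force: [-0.5, -0.6, -1.7]
opening: 0.282
grasp_force: 59.9
```

Call:
{"api": "servo_tool", "payload": {
  "series": "1 -0.0011 -0.0004 0 0 0 0;1 -0.0011 -0.0004 0.001 0 0 0;1 -0.0011 -0.0004 0.0015 0 0 0;-0.1 -0.0011 -0.0004 0.0015 0 0 0;-0.1 -0.0011 -0.0004 0.0015 0 0 0;-0.1 -0.0011 -0.0004 0.0015 0 0 0;-0.1 -0.0011 -0.0004 0.0015 0 0 0;-0.1 -0.0011 -0.0004 -0.02 0 0 0;-1 -0.0011 -0.0004 -0.06 0 0 0;-1 -0.0011 -0.0004 -0.1 0 0 0;-1 -0.0011 -0.0004 -0.14 0 0 0;-1 -0.0011 -0.0004 -0.14 0 0 0"
}}

```text
time_s: 6.17
eef_pos: [0.6021, -0.1111, 0.1637]
eef_rot: [0.002, 0.998, -0.069, 0.007]
wrist_force: [1.7, -1.3, 1.5]
opening: 0.997
grasp_force: 0.0
```

```bash
python3 plan.py 430 300 170 13.9 440 388.2 170 13.9; cat > top.py <<'E'
# top.py name u,v,h(mm) ... : top picture, rects of blobs at pixels
import sys; from h import *; from bench import ctrl
n=sys.argv[1]; c=ctrl.camera("top"); cv2.imwrite(f"pics/{n}.png",c["img"][...,::-1]); np.savez(f"pics/{n}.npz",**c); P=world(c)
for a in sys.argv[2:]:
    x,y,h=map(float,a.split(","))   # world mm
    m=((P[...,2]>h/1000-.005)&(P[...,2]<h/1000+.006)&(np.hypot(P[...,0]-x/1000,P[...,1]-y/1000)<.12)).astype(np.uint8)
    k,l,st,ce=cv2.connectedComponentsWithStats(m)
    for i in range(1,k):
        if st[i,4]>60: print(a,rect(P,l==i))
E

```

```text
t 6.17 at [ 602.1 -111.1  163.7] yaw -8.0 F [ 1.7 -1.3  1.5] open 0.997 grip 0.0
[430.0, 300.0, 170.0, 13.9] -> -0.2272 -0.3833 -0.0111 0.37 -0.81 -21.86
[440.0, 388.2, 170.0, 13.9] -> -0.2295 -0.472 -0.0114 0.37 -0.81 -21.86
```

Call:
{"api": "servo_tool", "payload": {
  "series": "-1 -0.2246 -0.471 -0.01 0 0 -21.9;-1 -0.2246 -0.471 -0.01 0 0 -21.9;-1 -0.2246 -0.471 -0.01 0 0 -21.9;-1 -0.2246 -0.471 -0.01 0 0 -21.9;-1 -0.2246 -0.471 -0.01 0 0 -21.9;-1 -0.2246 -0.471 -0.01 0 0 -21.9;-1 -0.2246 -0.471 -0.01 0 0 -21.9;-1 -0.2246 -0.471 -0.01 0 0 -21.9;-1 -0.2246 -0.471 -0.01 0 0 -21.9;-1 -0.2246 -0.471 -0.01 0 0 -21.9;-1 -0.2246 -0.471 -0.01 0 0 -21.9;-1 -0.2246 -0.471 -0.01 0 0 -21.9"
}}

```text
time_s: 7.17
eef_pos: [0.4455, 0.3695, 0.1636]
eef_rot: [-0.0, 0.993, 0.121, 0.0]
wrist_force: [0.9, 0.0, -0.6]
opening: 1.0
grasp_force: 0.0
```

Call:
{"api": "servo_tool", "payload": {
  "series": "-1 0 0 0 0 0 0;-1 0 0 0 0 0 0;-1 0 0 0 0 0 0;-1 0 0 0 0 0 0"
}}

```text
time_s: 7.5
eef_pos: [0.4467, 0.3666, 0.1632]
eef_rot: [0.0, 0.993, 0.121, -0.0]
wrist_force: [-0.1, 0.5, -0.0]
opening: 1.001
grasp_force: 0.0
```

```bash
python3 plan.py 440.3 388.2 160 13.9; python3 top.py t1 596,-109,42; python3 wrist.py w4; python3 wm.py w4 18 30
```

```text
t 7.5 at [446.7 366.6 163.2] yaw 13.9 F [-0.1  0.5 -0. ] open 1.001 grip 0.0
[440.3, 388.2, 160.0, 13.9] -> -0.001 -0.0225 0.0032 0.02 0.01 -0.03
596,-109,42 c=(597.8,-108.3) size=(50.1,25.0) long axis -7.2deg zmed=42.5 n=248
18 [51. 57.] c=(541.8,648.9) size=(113.7,53.7) long axis -2.5deg zmed=18.7 n=497
18 [468.  88.] c=(585.9,263.7) size=(190.9,55.0) long axis -89.4deg zmed=18.3 n=12919
18 [ 50. 290.] c=(304.0,628.7) size=(151.2,72.2) long axis 41.7deg zmed=18.6 n=565
18 [396. 292.] c=(401.4,282.7) size=(73.1,35.9) long axis -57.3deg zmed=18.3 n=271
30 [43. 57.] c=(540.3,647.9) size=(110.2,52.8) long axis -2.7deg zmed=30.5 n=520
30 [289. 224.] c=(440.2,389.7) size=(49.5,24.8) long axis 13.4deg zmed=30.6 n=1978
30 [ 47. 299.] c=(299.9,622.8) size=(143.5,63.6) long axis 37.4deg zmed=30.5 n=562
30 [554. 288.] c=(446.7,129.5) size=(59.8,29.0) long axis -38.9deg zmed=30.3 n=260
30 [400. 314.] c=(385.7,272.0) size=(58.6,50.8) long axis 81.3deg zmed=30.3 n=2566
```

```bash
python3 plan.py 440.2 389.3 0 13.5
```

```text
t 7.6 at [447.  366.2 163.3] yaw 13.8 F [ 0.2  0.4 -0.5] open 1.001 grip 0.0
[440.2, 389.3, 0.0, 13.5] -> -0.0011 -0.024 0.1633 0.01 0.0 0.3
```

Call:
{"api": "servo_tool", "payload": {
  "series": "-1 -0.001 -0.024 0.02 0 0 0.3;-1 -0.001 -0.024 0.06 0 0 0.3;-0.3 -0.001 -0.024 0.1 0 0 0.3;-0.3 -0.001 -0.024 0.14 0 0 0.3;-0.3 -0.001 -0.024 0.1633 0 0 0.3;-0.3 -0.001 -0.024 0.1633 0 0 0.3;-0.3 -0.001 -0.024 0.1633 0 0 0.3;1 -0.001 -0.024 0.1633 0 0 0.3;1 -0.001 -0.024 0.1633 0 0 0.3;1 -0.001 -0.024 0.1633 0 0 0.3;1 -0.001 -0.024 0.1633 0 0 0.3;1 -0.001 -0.024 0.1633 0 0 0.3"
}}

```text
time_s: 8.6
eef_pos: [0.4404, 0.3905, 0.0009]
eef_rot: [-0.0, 0.993, 0.119, 0.001]
wrist_force: [1.6, -3.5, 3.8]
opening: 0.284
grasp_force: 59.8
```

```bash
python3 plan.py 612.7 10 60 -8
```

```text
t 8.6 at [440.4 390.5   0.9] yaw 13.6 F [ 1.6 -3.5  3.8] open 0.284 grip 59.8
[612.7, 10.0, 60.0, -8.0] -> 0.078 0.4104 -0.0589 -0.01 -0.09 21.62
```

Call:
{"api": "servo_tool", "payload": {
  "series": "1 0 0 -0.03 0 0 0;1 0.006 0.03 -0.06 0 0 3;1 0.078 0.4104 -0.06 0 0 21.6;1 0.078 0.4104 -0.06 0 0 21.6;1 0.078 0.4104 -0.06 0 0 21.6;1 0.078 0.4104 -0.06 0 0 21.6;1 0.078 0.4104 -0.06 0 0 21.6;1 0.078 0.4104 -0.06 0 0 21.6;1 0.078 0.4104 -0.06 0 0 21.6;1 0.078 0.4104 -0.06 0 0 21.6;1 0.078 0.4104 -0.06 0 0 21.6;1 0.078 0.4104 -0.06 0 0 21.6"
}}

```text
time_s: 9.6
eef_pos: [0.6142, 0.0045, 0.0602]
eef_rot: [0.001, 0.997, -0.071, 0.001]
wrist_force: [0.6, 0.3, -2.4]
opening: 0.28
grasp_force: 60.0
```

Call:
{"api": "servo_tool", "payload": {
  "series": "1 0 0.001 0 0 0 0;1 0 0.001 0 0 0 0;1 0 0.001 0 0 0 0;1 0 0.001 0 0 0 0"
}}

```text
time_s: 9.93
eef_pos: [0.6108, 0.0109, 0.0595]
eef_rot: [-0.0, 0.998, -0.069, -0.001]
wrist_force: [-0.3, -1.4, -2.5]
opening: 0.286
grasp_force: 60.0
```

```bash
python3 plan.py 612.9 10 14 -8; python3 wrist.py w5; python3 wm.py w5 42; python3 outl.py w5 95;python3 plan.py 612.9 10 14 -8
```

```text
t 9.93 at [610.8  10.9  59.5] yaw -7.9 F [-0.3 -1.4 -2.5] open 0.286 grip 60.0
[612.9, 10.0, 14.0, -8.0] -> 0.0023 0.0006 0.0455 -0.03 0.09 0.13
42 [540. 270.] c=(597.5,-108.0) size=(50.8,27.5) long axis -8.3deg zmed=42.3 n=3343
[402. 171.] c=(623.5,-58.2) size=(232.9,150.6) long axis 81.9deg zmed=12.4 n=54847
t 9.98 at [611.   10.9  59.7] yaw -7.9 F [ 0.3  0.2 -2.7] open 0.281 grip 60.0
[612.9, 10.0, 14.0, -8.0] -> 0.002 0.0006 0.0457 -0.02 0.07 0.14
```

Call:
{"api": "servo_tool", "payload": {
  "series": "1 0.0016 0.0006 0.015 0 0 0;1 0.0016 0.0006 0.03 0 0 0;1 0.0016 0.0006 0.04 0 0 0;1 0.0016 0.0006 0.044 0 0 0;1 0.0016 0.0006 0.0455 0 0 0;1 0.0016 0.0006 0.0455 0 0 0;1 0.0016 0.0006 0.0455 0 0 0;1 0.0016 0.0006 0.0455 0 0 0"
}}

```text
time_s: 10.65
eef_pos: [0.6141, 0.0082, 0.0154]
eef_rot: [0.0, 0.998, -0.069, 0.001]
wrist_force: [0.1, -0.1, -2.7]
opening: 0.277
grasp_force: 60.1
```

```bash
python3 plan.py 612.5 9.8 13 -8; python3 wrist.py w6
```

```text
t 10.65 at [614.1   8.2  15.4] yaw -8.0 F [ 0.1 -0.1 -2.7] open 0.277 grip 60.1
[612.5, 9.8, 13.0, -8.0] -> -0.0018 -0.0013 0.0024 0.0 -0.09 0.03
```

View pics/w6.png

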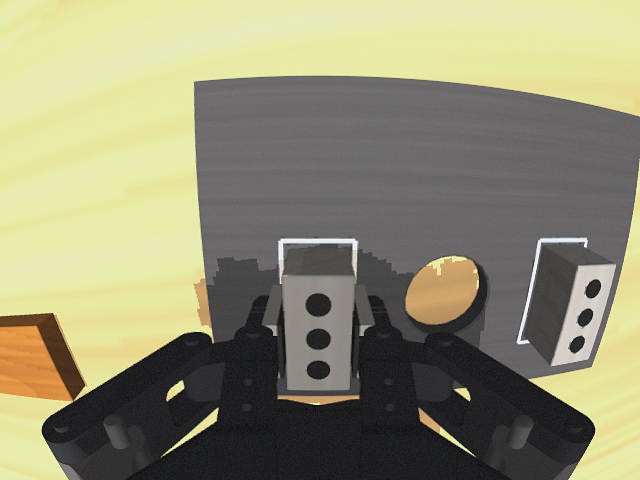

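The left parallel (318,330) sits within its outline (280–356); the right one at (580,310) also has its outline visible on its left and rear. A small correction, then release.

Call:
{"api": "servo_tool", "payload": {
  "series": "1 -0.0014 -0.001 0 0 0 0;1 -0.0014 -0.001 0.001 0 0 0;1 -0.0014 -0.001 0.0024 0 0 0;1 -0.0014 -0.001 0.0024 0 0 0;-0.1 -0.0014 -0.001 0.0024 0 0 0;-0.1 -0.0014 -0.001 0.0024 0 0 0;-0.1 -0.0014 -0.001 0.0024 0 0 0;-0.1 -0.0014 -0.001 0.0024 0 0 0;-0.1 -0.0014 -0.001 -0.02 0 0 0;-1 -0.0014 -0.001 -0.06 0 0 0;-1 -0.0014 -0.001 -0.1 0 0 0;-1 -0.0014 -0.001 -0.13 0 0 0"
}}

```text
time_s: 11.7
eef_pos: [0.613, 0.0093, 0.1476]
eef_rot: [0.0, 0.998, -0.07, 0.001]
wrist_force: [0.6, 0.0, 0.5]
opening: 0.945
grasp_force: 0.0
```

Call:
{"api": "servo_tool", "payload": {
  "series": "-1 -0.12 0.045 -0.04 0 0 0;-1 -0.12 0.045 -0.04 0 0 0;-1 -0.12 0.045 -0.04 0 0 0;-1 -0.12 0.045 -0.04 0 0 0;-1 -0.12 0.045 -0.04 0 0 0;-1 -0.12 0.045 -0.04 0 0 0;-1 -0.12 0.045 -0.04 0 0 0;-1 -0.12 0.045 -0.04 0 0 0"
}}

```text
time_s: 12.37
eef_pos: [0.488, -0.0184, 0.1841]
eef_rot: [-0.0, 0.998, -0.069, -0.0]
wrist_force: [-0.6, -0.4, 0.1]
opening: 1.0
grasp_force: 0.0
```

```bash
python3 top.py t2 605,-49,42; python3 wrist.py w7; python3 wm.py w7 12 42; python3 plan.py 585.5 263.5 100 90.7 585.5 263.5 100 -89.3; python3 - <<'E'
import cv2
i=cv2.imread("pics/w7.png");cv2.imwrite("pics/w7c.png",cv2.resize(i[60:360,120:520],None,fx=2,fy=2,interpolation=2))
E
```

```text
12 [335.  69.] c=(614.6,-51.2) size=(221.7,131.9) long axis 82.3deg zmed=12.4 n=28740
12 [554.  42.] c=(629.3,-266.8) size=(87.1,7.9) long axis -4.4deg zmed=14.7 n=361
12 [548. 132.] c=(538.8,-246.6) size=(93.2,4.4) long axis -5.2deg zmed=13.2 n=326
12 [103. 323.] c=(403.2,244.7) size=(94.5,34.5) long axis 58.3deg zmed=13.1 n=255
42 [260.  71.] c=(611.3,10.8) size=(50.0,25.8) long axis -8.0deg zmed=42.5 n=2025
42 [414.  70.] c=(597.2,-107.8) size=(50.5,25.8) long axis -8.1deg zmed=42.4 n=1923
t 12.47 at [487.7 -18.3 183.9] yaw -7.9 F [0.3 0.3 0.4] open 0.999 grip 0.0
[585.5, 263.5, 100.0, 90.7] -> 0.058 -0.2926 0.0839 -0.06 0.03 -98.65
[585.5, 263.5, 100.0, -89.3] -> 0.058 -0.2926 0.0839 0.03 0.06 81.35
```

View pics/w7c.png

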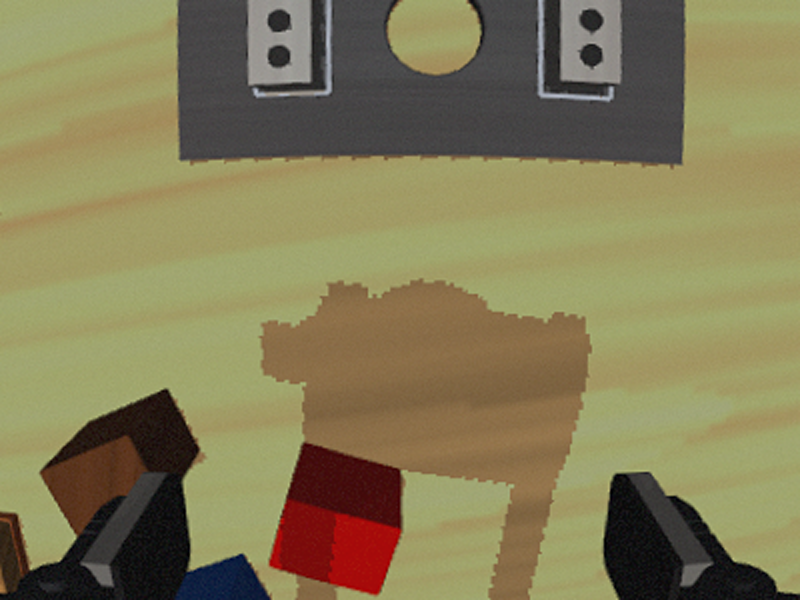

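```bash
python3 - <<'E'
from h import *
c=dict(np.load("pics/w7.npz"));P=world(c,c["T"])
h=np.array([604.3,-49.6]);a=np.radians(-8);U=np.array([[np.cos(a),np.sin(a)],[-np.sin(a),np.cos(a)]])
for n,(u,v) in dict(bL=(391,108),bR=(425,109),aL=(249,106),aR=(284,106),holeL=(313,76),holeR=(361,76),holeBot=(337,96),plL=(210,139),plR=(461,141)).items():
    print(n,(U@(P[v,u,:2]*1000-h)).round(1),P[v,u,2].round(3))
for n,p in dict(a=(611.3,10.8),b=(597.2,-107.8)).items(): print(n,(U@(np.array(p)-h)).round(1))
E
```

```text
bL [-28.6 -45.6] 0.012
bR [-27.9 -75.1] 0.014
aL [-27.3  74.2] 0.013
aR [-28.2  44.5] 0.013
holeL [-0.7 20.5] -0.001
holeR [ -1.5 -20.2] 0.009
holeBot [-18.5  -0.4] -0.001
plL [-54.2 109.2] 0.013
plR [ -54.  -115.4] -0.001
a [-1.5 60.8]
b [  1.1 -58.6]
```

Both parallels sit inside their outlines, with errors of at most 1.5 mm against 3 mm of clearance. On to the board.

Call:
{"api": "servo_tool", "payload": {
  "series": "-1 0.058 -0.2926 0.04 0 0 -98.7;-1 0.058 -0.2926 0.04 0 0 -98.7;-1 0.058 -0.2926 0.04 0 0 -98.7;-1 0.058 -0.2926 0.04 0 0 -98.7;-1 0.058 -0.2926 0.04 0 0 -98.7;-1 0.058 -0.2926 0.04 0 0 -98.7;-1 0.058 -0.2926 0.04 0 0 -98.7;-1 0.058 -0.2926 0.04 0 0 -98.7;-1 0.058 -0.2926 0.04 0 0 -98.7;-1 0.058 -0.2926 0.04 0 0 -98.7;-1 0.058 -0.2926 0.04 0 0 -98.7;-1 0.058 -0.2926 0.04 0 0 -98.7"
}}

```text
time_s: 13.47
eef_pos: [0.5851, 0.264, 0.1432]
eef_rot: [-0.0, 0.775, 0.632, -0.001]
wrist_force: [0.4, -0.2, -0.8]
opening: 0.996
grasp_force: 0.0
```

Call:
{"api": "servo_tool", "payload": {
  "series": "-1 0 0 0 0 0 -13;-1 0 0 0 0 0 -13;-1 0 0 0 0 0 -13;-1 0 0 0 0 0 -13;-1 0 0 0 0 0 -13"
}}

```text
time_s: 13.88
eef_pos: [0.5851, 0.2634, 0.144]
eef_rot: [-0.0, 0.702, 0.712, -0.0]
wrist_force: [-0.1, 0.1, -0.4]
opening: 1.0
grasp_force: 0.0
```

```bash
python3 plan.py 585.8 263.4 140 90.7 585.8 263.4 -6 90.7
```

```text
t 13.88 at [585.1 263.4 144. ] yaw 90.8 F [-0.1  0.1 -0.4] open 1.0 grip 0.0
[585.8, 263.4, 140.0, 90.7] -> -0.0001 0.0007 0.004 -0.04 0.01 0.11
[585.8, 263.4, -6.0, 90.7] -> -0.0 0.0008 0.15 -0.04 0.01 0.11
```

Call:
{"api": "servo_tool", "payload": {
  "series": "-1 0 0.0007 0.04 0 0 0;-1 0 0.0007 0.08 0 0 0;-1 0 0.0007 0.12 0 0 0;-1 0 0.0007 0.142 0 0 0;-1 0 0.0007 0.149 0 0 0;-1 0 0.0007 0.149 0 0 0;1 0 0.0007 0.149 0 0 0;1 0 0.0007 0.149 0 0 0;1 0 0.0007 0.149 0 0 0;1 0 0.0007 0.149 0 0 0;1 0 0.0007 0.149 0 0 0;1 0 0.0007 0.149 0 0 0"
}}

```text
time_s: 14.88
eef_pos: [0.5882, 0.2639, -0.0014]
eef_rot: [0.001, 0.701, 0.713, 0.002]
wrist_force: [-0.3, -0.3, 6.2]
opening: 0.616
grasp_force: 65.6
```

```bash
python3 plan.py 604.3 -49.6 85 82
```

```text
t 14.88 at [588.2 263.9  -1.4] yaw 91.0 F [-0.3 -0.3  6.2] open 0.616 grip 65.6
[604.3, -49.6, 85.0, 82.0] -> -0.3137 0.0113 -0.0867 0.29 -0.09 8.96
```

Call:
{"api": "servo_tool", "payload": {
  "series": "1 0 0 -0.02 0 0 0;1 0 0 -0.05 0 0 0;1 -0.03 0.001 -0.085 0 0 1;1 -0.3137 0.011 -0.095 0 0 8.9;1 -0.3137 0.011 -0.095 0 0 8.9;1 -0.3137 0.011 -0.095 0 0 8.9;1 -0.3137 0.011 -0.095 0 0 8.9;1 -0.3137 0.011 -0.095 0 0 8.9;1 -0.3137 0.011 -0.095 0 0 8.9;1 -0.3137 0.011 -0.095 0 0 8.9;1 -0.3137 0.011 -0.095 0 0 8.9;1 -0.3137 0.011 -0.095 0 0 8.9"
}}

```text
time_s: 15.88
eef_pos: [0.6027, -0.0527, 0.0918]
eef_rot: [0.001, 0.756, 0.655, 0.001]
wrist_force: [0.0, 0.6, -1.6]
opening: 0.614
grasp_force: 64.5
```

Call:
{"api": "servo_tool", "payload": {
  "series": "1 0 0 0 0 0 0;1 0 0 0 0 0 0;1 0 0 0 0 0 0;1 0 0 0 0 0 0"
}}

```text
time_s: 16.22
eef_pos: [0.6021, -0.0487, 0.0905]
eef_rot: [-0.0, 0.754, 0.657, -0.0]
wrist_force: [-0.9, 1.2, -1.4]
opening: 0.614
grasp_force: 64.6
```

```bash
python3 plan.py 604.3 -49.6 85 82;  python3 wrist.py w8; python3 - <<'E'
from h import *
c=dict(np.load("pics/w8.npz"));P=world(c,c["T"])
im=c["img"].astype(int)
m=(P[...,2]>.07)&(P[...,2]<.125)&(im[...,0]>im[...,2]+25)
m=cv2.morphologyEx(m.astype(np.uint8),cv2.MORPH_OPEN,np.ones((3,3)))
n,l,st,ce=cv2.connectedComponentsWithStats(m)
for k in range(1,n):
    if st[k,4]>200: print(ce[k].round(),rect(P,l==k))
E
```

```text
t 16.22 at [602.1 -48.7  90.5] yaw 82.2 F [-0.9  1.2 -1.4] open 0.614 grip 64.6
[604.3, -49.6, 85.0, 82.0] -> -0.0006 0.0023 0.0055 -0.01 -0.01 0.18
[318. 226.] c=(605.3,-22.1) size=(135.9,57.9) long axis 82.2deg zmed=110.3 n=48931
```

View pics/w8.png

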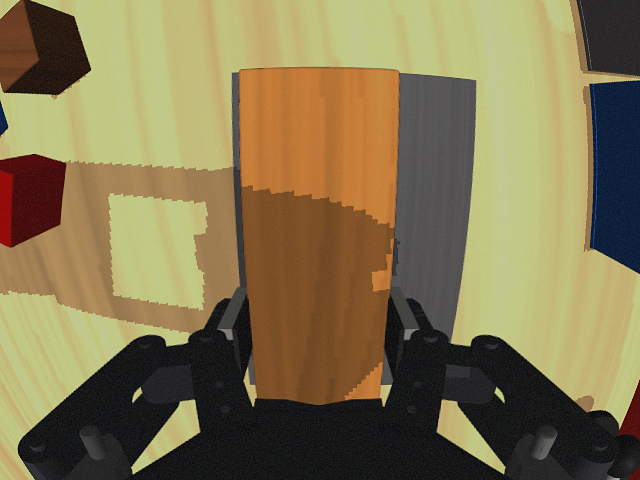

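Board held level and centred in the gripper (240–400 wide, far end at row 68). Lowering it.

Call:
{"api": "servo_tool", "payload": {
  "series": "1 -0.0005 0.0022 0.015 0 0 0.2;1 -0.0005 0.0022 0.03 0 0 0.2;1 -0.0005 0.0022 0.04 0 0 0.2;1 -0.0005 0.0022 0.044 0 0 0.2;1 -0.0005 0.0022 0.046 0 0 0.2;1 -0.0005 0.0022 0.046 0 0 0.2;1 -0.0005 0.0022 0.046 0 0 0.2;1 -0.0005 0.0022 0.046 0 0 0.2;1 -0.0005 0.0022 0.046 0 0 0.2"
}}

```text
time_s: 17.02
eef_pos: [0.6048, -0.0512, 0.0453]
eef_rot: [0.001, 0.755, 0.655, 0.0]
wrist_force: [-0.4, 0.2, -2.1]
opening: 0.616
grasp_force: 64.6
```

```bash
python3 plan.py 604.3 -49.6 41 82
```

```text
t 17.02 at [604.8 -51.2  45.3] yaw 81.9 F [-0.4  0.2 -2.1] open 0.616 grip 64.6
[604.3, -49.6, 41.0, 82.0] -> 0.0015 -0.0008 0.0043 0.08 0.01 -0.13
```

Call:
{"api": "servo_tool", "payload": {
  "series": "1 0.001 -0.0006 0.002 0 0 0;1 0.001 -0.0006 0.003 0 0 0;1 0.001 -0.0006 0.004 0 0 0;1 0.001 -0.0006 0.0045 0 0 0;1 0.001 -0.0006 0.0045 0 0 0"
}}

```text
time_s: 17.43
eef_pos: [0.6038, -0.0498, 0.0407]
eef_rot: [-0.0, 0.755, 0.655, -0.0]
wrist_force: [-3.2, 0.5, 4.1]
opening: 0.611
grasp_force: 65.2
```

```bash
python3 plan.py 604.3 -49.6 41 82
```

```text
t 17.43 at [603.8 -49.8  40.7] yaw 81.9 F [-3.2  0.5  4.1] open 0.611 grip 65.2
[604.3, -49.6, 41.0, 82.0] -> 0.0003 0.0004 -0.0003 -0.01 -0.0 -0.12
```

Call:
{"api": "servo_tool", "payload": {
  "series": "0.2 0 0 -0.0005 0 0 0;-0.5 0 0 -0.0005 0 0 0;-1 0 0 -0.0005 0 0 0;-1 0 0 -0.0005 0 0 0;-1 0 0 -0.0005 0 0 0;-1 0 0 -0.03 0 0 0;-1 0 0 -0.07 0 0 0;-1 0 0 -0.11 0 0 0;-1 0 0 -0.15 0 0 0;-1 0 0 -0.15 0 0 0"
}}

```text
time_s: 18.27
eef_pos: [0.6089, -0.0512, 0.2]
eef_rot: [0.006, 0.755, 0.655, 0.004]
wrist_force: [1.1, -0.3, 1.2]
opening: 1.005
grasp_force: 0.0
```

```bash
python3 plan.py 442.4 -384.4 190 82 ; python3 top.py t3 605,-49,60 ; python3 wrist.py w9; python3 wm.py w9 12 60
```

```text
t 18.27 at [608.9 -51.2 200. ] yaw 81.9 F [ 1.1 -0.3  1.2] open 1.005 grip 0.0
[442.4, -384.4, 190.0, 82.0] -> -0.3533 -0.1179 0.0089 0.88 0.12 -0.12
605,-49,60 c=(631.4,-6.2) size=(74.1,16.2) long axis 74.7deg zmed=61.1 n=194
605,-49,60 c=(612.0,-95.9) size=(45.2,29.9) long axis 72.0deg zmed=60.7 n=233
12 [514.  39.] c=(819.6,96.2) size=(79.4,6.2) long axis -86.8deg zmed=12.3 n=279
12 [584.  35.] c=(913.5,106.8) size=(75.4,8.0) long axis -88.7deg zmed=12.6 n=275
12 [349. 195.] c=(624.4,-52.2) size=(221.1,151.0) long axis 82.1deg zmed=12.4 n=22177
12 [525. 149.] c=(819.7,-18.5) size=(128.3,3.1) long axis 89.9deg zmed=12.5 n=465
12 [592. 172.] c=(910.6,-49.4) size=(96.3,43.6) long axis 59.3deg zmed=12.5 n=351
12 [281. 390.] c=(539.0,-246.7) size=(94.6,5.3) long axis -4.8deg zmed=13.4 n=302
12 [365. 393.] c=(632.7,-266.9) size=(94.1,6.8) long axis -5.6deg zmed=14.8 n=328
12 [500. 429.] c=(816.6,-392.1) size=(96.2,43.6) long axis -68.0deg zmed=11.9 n=835
60 [541.  36.] c=(819.7,89.0) size=(65.1,5.4) long axis -86.4deg zmed=60.5 n=319
60 [614.  35.] c=(915.6,98.1) size=(73.3,4.3) long axis -89.8deg zmed=60.7 n=325
60 [90. 64.] c=(437.8,117.2) size=(51.5,37.3) long axis -75.4deg zmed=60.5 n=1968
60 [ 18. 113.] c=(343.5,99.3) size=(51.2,38.6) long axis -75.2deg zmed=60.5 n=1366
60 [552. 154.] c=(819.5,-18.3) size=(129.9,3.6) long axis 89.8deg zmed=60.5 n=643
60 [616. 165.] c=(901.3,-37.5) size=(149.2,72.1) long axis 56.6deg zmed=60.5 n=742
60 [312. 212.] c=(603.3,-49.9) size=(190.3,54.8) long axis 81.7deg zmed=60.4 n=15640
60 [ 73. 179.] c=(399.3,22.0) size=(50.6,37.3) long axis 65.6deg zmed=60.5 n=1787
```

Board: centre (603.3,-49.9), yaw -8.3°, top flat at 60.4 mm. That is good. Now the weight.

Call:
{"api": "servo_tool", "payload": {
  "series": "-1 -0.3537 -0.1133 0.03 0 0 0;-1 -0.3537 -0.1133 0.03 0 0 0;-1 -0.3537 -0.1133 0.03 0 0 0;-1 -0.3537 -0.1133 0.03 0 0 0;-1 -0.3537 -0.1133 0.03 0 0 0;-1 -0.3537 -0.1133 0.03 0 0 0;-1 -0.3537 -0.1133 0.03 0 0 0;-1 -0.3537 -0.1133 0.03 0 0 0;-1 -0.3537 -0.1133 0.03 0 0 0;-1 -0.3537 -0.1133 0.03 0 0 0;-1 -0.3537 -0.1133 0.03 0 0 0;-1 -0.3537 -0.1133 0.03 0 0 0"
}}

```text
time_s: 19.37
eef_pos: [0.441, -0.3829, 0.1583]
eef_rot: [-0.002, 0.756, 0.655, 0.0]
wrist_force: [0.8, 0.4, -0.8]
opening: 1.0
grasp_force: 0.0
```

Call:
{"api": "servo_tool", "payload": {
  "series": "-1 0 0 0 0 0 0;-1 0 0 0 0 0 0"
}}

```text
time_s: 19.53
eef_pos: [0.4423, -0.3824, 0.1596]
eef_rot: [-0.0, 0.755, 0.656, 0.0]
wrist_force: [-0.4, 0.7, -0.5]
opening: 1.0
grasp_force: 0.0
```

```bash
python3 wrist.py w10; python3 wm.py w10 40 60; python3 plan.py 442.4 -384.4 8 82
```

```text
40 [551. 177.] c=(640.8,-365.2) size=(51.3,20.9) long axis 75.5deg zmed=40.3 n=271
40 [319. 229.] c=(442.0,-384.8) size=(47.3,47.1) long axis -65.4deg zmed=41.0 n=2146
40 [613. 374.] c=(767.9,-605.3) size=(91.8,13.9) long axis 8.9deg zmed=40.0 n=536
40 [499. 437.] c=(613.6,-648.7) size=(53.1,48.7) long axis -81.2deg zmed=39.9 n=954
60 [564. 182.] c=(640.4,-365.5) size=(50.5,20.8) long axis 76.6deg zmed=60.5 n=311
60 [319. 241.] c=(441.8,-384.8) size=(23.2,22.8) long axis 82.5deg zmed=60.3 n=901
t 19.58 at [ 442.3 -382.6  159.9] yaw 82.0 F [-0.2 -1.  -0.3] open 1.002 grip 0.0
[442.4, -384.4, 8.0, 82.0] -> -0.0018 0.0003 0.1519 -0.01 -0.02 -0.01
```

Call:
{"api": "servo_tool", "payload": {
  "series": "-1 -0.0021 0 0.03 0 0 0;-1 -0.0021 0 0.07 0 0 0;-1 -0.0021 0 0.11 0 0 0;-1 -0.0021 0 0.14 0 0 0;-1 -0.0021 0 0.15 0 0 0;-1 -0.0021 0 0.15 0 0 0;1 -0.0021 0 0.15 0 0 0;1 -0.0021 0 0.15 0 0 0;1 -0.0021 0 0.15 0 0 0;1 -0.0021 0 0.15 0 0 0;1 -0.0021 0 0.15 0 0 0;1 -0.0021 0 0.15 0 0 0"
}}

```text
time_s: 20.58
eef_pos: [0.4424, -0.3876, 0.0131]
eef_rot: [0.002, 0.755, 0.655, -0.0]
wrist_force: [-1.8, 1.4, 7.4]
opening: 0.54
grasp_force: 61.0
```

```bash
python3 plan.py 611.7 10.2 100 82
```

```text
t 20.58 at [ 442.4 -387.6   13.1] yaw 81.9 F [-1.8  1.4  7.4] open 0.54 grip 61.0
[611.7, 10.2, 100.0, 82.0] -> 0.4175 0.1116 -0.0878 0.16 0.17 -0.12
```

Call:
{"api": "servo_tool", "payload": {
  "series": "1 0 0 -0.03 0 0 0;1 0 0 -0.07 0 0 0;1 0.03 0.008 -0.107 0 0 0;1 0.4175 0.1116 -0.107 0 0 0;1 0.4175 0.1116 -0.107 0 0 0;1 0.4175 0.1116 -0.107 0 0 0;1 0.4175 0.1116 -0.107 0 0 0;1 0.4175 0.1116 -0.107 0 0 0;1 0.4175 0.1116 -0.107 0 0 0;1 0.4175 0.1116 -0.107 0 0 0;1 0.4175 0.1116 -0.107 0 0 0;1 0.4175 0.1116 -0.107 0 0 0"
}}

```text
time_s: 21.58
eef_pos: [0.5992, -0.0145, 0.1175]
eef_rot: [0.0, 0.755, 0.655, 0.0]
wrist_force: [1.1, -0.0, -5.8]
opening: 0.539
grasp_force: 64.5
```

```bash
python3 plan.py 611.7 10.2 110 82
```

```text
t 21.58 at [599.2 -14.5 117.5] yaw 81.9 F [ 1.1 -0.  -5.8] open 0.539 grip 64.5
[611.7, 10.2, 110.0, 82.0] -> 0.0262 0.0088 0.0075 0.05 0.01 -0.13
```

Call:
{"api": "servo_tool", "payload": {
  "series": "1 0.026 0.009 0 0 0 0;1 0.026 0.009 0 0 0 0;1 0.026 0.009 0 0 0 0;1 0.026 0.009 0 0 0 0;1 0.026 0.009 0 0 0 0;1 0.026 0.009 0 0 0 0"
}}

```text
time_s: 22.08
eef_pos: [0.6111, 0.0066, 0.1168]
eef_rot: [-0.0, 0.756, 0.655, -0.0]
wrist_force: [0.5, -0.7, -5.3]
opening: 0.541
grasp_force: 64.5
```

```bash
python3 plan.py 611.7 10.2 76 82; python3 wrist.py w11; python3 - <<'E'
from h import *
c=dict(np.load("pics/w11.npz"));P=world(c,c["T"])
# weight knob/body top: tool-axis region
for h0 in range(135,185,4):
    m=(np.abs(P[...,2]*1000-h0)<2)&(np.hypot(P[...,0]-.6117,P[...,1]-.0102)<.03)&(c["z_map"]>0)
    if m.sum()>80: print(h0,rect(P,m))
E
cat pics/.x 2>/dev/null
```

```text
t 22.08 at [611.1   6.6 116.8] yaw 81.8 F [ 0.5 -0.7 -5.3] open 0.541 grip 64.5
[611.7, 10.2, 76.0, 82.0] -> 0.0036 0.0001 0.0408 -0.01 0.01 -0.23
135 c=(613.4,23.9) size=(57.5,18.3) long axis -6.4deg zmed=135.1 n=567
139 c=(612.3,14.8) size=(57.6,36.7) long axis -8.5deg zmed=139.0 n=609
143 c=(612.1,11.4) size=(57.7,43.4) long axis -7.5deg zmed=144.3 n=5158
147 c=(612.4,12.8) size=(57.4,40.4) long axis -5.5deg zmed=145.5 n=2979
151 c=(611.4,7.7) size=(57.6,23.5) long axis -8.4deg zmed=151.0 n=421
155 c=(611.5,8.8) size=(57.6,24.5) long axis -8.3deg zmed=155.5 n=712
159 c=(611.4,9.2) size=(57.7,24.7) long axis -8.1deg zmed=158.4 n=1259
163 c=(612.2,9.7) size=(56.8,24.8) long axis -4.7deg zmed=163.8 n=3799
167 c=(611.7,10.2) size=(56.9,20.3) long axis -8.0deg zmed=166.4 n=270
171 c=(613.1,19.5) size=(57.1,1.8) long axis -8.1deg zmed=171.2 n=276
175 c=(613.2,19.6) size=(57.3,2.4) long axis -8.0deg zmed=175.2 n=369
179 c=(613.1,19.6) size=(56.9,1.6) long axis -8.2deg zmed=177.7 n=128
```

View pics/w11.png

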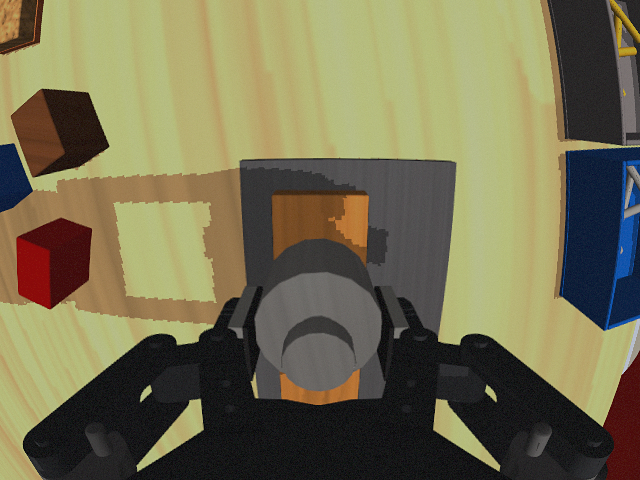

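The weight hangs upright in the grip (body top at (318,310)); its bottom is at 104 mm, 13 mm below TCP. Lowering.

Call:
{"api": "servo_tool", "payload": {
  "series": "1 0.001 0.0004 0.015 0 0 -0.2;1 0.001 0.0004 0.028 0 0 -0.2;1 0.001 0.0004 0.036 0 0 -0.2;1 0.001 0.0004 0.04 0 0 -0.2;1 0.001 0.0004 0.041 0 0 -0.2;1 0.001 0.0004 0.041 0 0 -0.2;1 0.001 0.0004 0.041 0 0 -0.2;1 0.001 0.0004 0.041 0 0 -0.2"
}}

```text
time_s: 22.8
eef_pos: [0.6126, 0.0087, 0.0764]
eef_rot: [0.001, 0.754, 0.657, 0.0]
wrist_force: [0.3, -0.3, -4.6]
opening: 0.537
grasp_force: 64.5
```

```bash
python3 plan.py 611.7 7.5 73.5 82
```

```text
t 22.8 at [612.6   8.7  76.4] yaw 82.1 F [ 0.3 -0.3 -4.6] open 0.537 grip 64.5
[611.7, 7.5, 73.5, 82.0] -> -0.0014 -0.0008 0.0029 0.08 0.0 0.07
```

Call:
{"api": "servo_tool", "payload": {
  "series": "1 -0.001 -0.0006 0.001 0 0 0;1 -0.001 -0.0006 0.002 0 0 0;1 -0.001 -0.0006 0.003 0 0 0;1 -0.001 -0.0006 0.003 0 0 0"
}}

```text
time_s: 23.13
eef_pos: [0.6116, 0.0079, 0.0732]
eef_rot: [0.0, 0.754, 0.657, 0.0]
wrist_force: [-0.8, -0.7, -1.0]
opening: 0.539
grasp_force: 64.8
```

```bash
python3 plan.py 611.7 7.5 73.5 82
```

```text
t 23.13 at [611.6   7.9  73.2] yaw 82.1 F [-0.8 -0.7 -1. ] open 0.539 grip 64.8
[611.7, 7.5, 73.5, 82.0] -> -0.0004 0.0002 -0.0003 0.03 -0.0 0.07
```

Call:
{"api": "servo_tool", "payload": {
  "series": "1 0 0 0.0008 0 0 0;0.3 0 0 0.0008 0 0 0;-0.4 0 0 0.0008 0 0 0;-1 0 0 0.0008 0 0 0;-1 0 0 0.0008 0 0 0;-1 0 0 -0.0 0 0 0;-1 0 0 -0.03 0 0 0;-1 0 0 -0.07 0 0 0;-1 0 0 -0.11 0 0 0;-1 0 0 -0.11 0 0 0"
}}

```text
time_s: 23.97
eef_pos: [0.6165, 0.0072, 0.1923]
eef_rot: [0.006, 0.754, 0.657, 0.005]
wrist_force: [1.5, -0.3, 0.7]
opening: 0.998
grasp_force: 0.0
```

```bash
python3 plan.py 437.8 117 185 14; python3 wrist.py w12; python3 wm.py w12 12 60 100 120
```

```text
t 23.97 at [616.5   7.2 192.3] yaw 82.1 F [ 1.5 -0.3  0.7] open 0.998 grip 0.0
[437.8, 117.0, 185.0, 14.0] -> 0.0842 -0.1922 0.0044 0.77 -0.48 68.08
12 [511.  71.] c=(819.4,121.2) size=(129.2,2.9) long axis -89.8deg zmed=12.5 n=468
12 [586.  91.] c=(915.6,101.5) size=(83.2,7.6) long axis 86.0deg zmed=12.5 n=308
12 [520. 208.] c=(819.9,-18.2) size=(130.4,6.1) long axis 88.2deg zmed=12.2 n=443
12 [345. 249.] c=(624.2,-52.7) size=(221.2,151.2) long axis 82.1deg zmed=12.3 n=20469
12 [583. 229.] c=(908.8,-51.1) size=(95.9,44.0) long axis 57.8deg zmed=12.5 n=356
12 [493. 441.] c=(816.4,-361.5) size=(141.8,63.2) long axis 88.4deg zmed=11.8 n=1365
60 [539.  71.] c=(819.5,117.7) size=(121.3,3.3) long axis -89.9deg zmed=60.6 n=617
60 [609.  60.] c=(908.5,132.7) size=(136.9,56.8) long axis -64.5deg zmed=60.5 n=703
60 [ 87. 130.] c=(437.9,117.0) size=(50.3,38.0) long axis -76.0deg zmed=60.5 n=2047
60 [ 18. 173.] c=(343.4,99.5) size=(51.0,38.1) long axis -75.7deg zmed=60.5 n=1345
60 [546. 219.] c=(819.7,-18.5) size=(130.5,3.0) long axis -89.9deg zmed=60.6 n=599
60 [607. 229.] c=(901.4,-39.8) size=(149.3,71.6) long axis 54.2deg zmed=60.6 n=739
60 [311. 192.] c=(613.7,22.8) size=(54.4,44.6) long axis -9.2deg zmed=60.3 n=1717
60 [ 77. 243.] c=(399.6,22.1) size=(51.3,37.2) long axis 65.9deg zmed=60.3 n=1663
60 [310. 322.] c=(599.9,-73.9) size=(141.9,54.6) long axis 81.7deg zmed=60.2 n=7570
100 [309. 232.] c=(611.6,10.9) size=(47.4,46.9) long axis -40.9deg zmed=100.9 n=2645
120 [308. 245.] c=(611.8,11.0) size=(23.0,22.6) long axis -5.0deg zmed=120.3 n=1126
```

Weight stands at (611.7, 11.0), right over the left parallel. Now the stop block.

Call:
{"api": "servo_tool", "payload": {
  "series": "-1 0.0843 -0.187 0 0 0 68.1;-1 0.0843 -0.187 0 0 0 68.1;-1 0.0843 -0.187 0 0 0 68.1;-1 0.0843 -0.187 0 0 0 68.1;-1 0.0843 -0.187 0 0 0 68.1;-1 0.0843 -0.187 0 0 0 68.1;-1 0.0843 -0.187 0 0 0 68.1;-1 0.0843 -0.187 0 0 0 68.1;-1 0.0843 -0.187 0 0 0 68.1;-1 0.0843 -0.187 0 0 0 68.1;-1 0.0843 -0.187 0 0 0 68.1;-1 0.0843 -0.187 0 0 0 68.1"
}}

```text
time_s: 25.02
eef_pos: [0.4373, 0.1172, 0.182]
eef_rot: [-0.0, 0.992, 0.123, -0.001]
wrist_force: [-0.2, 0.4, 0.1]
opening: 0.998
grasp_force: 0.0
```

Call:
{"api": "servo_tool", "payload": {
  "series": "-1 0 0 0 0 0 0;-1 0 0 0 0 0 0"
}}

```text
time_s: 25.18
eef_pos: [0.4376, 0.1172, 0.1824]
eef_rot: [-0.0, 0.992, 0.122, -0.0]
wrist_force: [0.6, -1.4, 0.5]
opening: 1.004
grasp_force: 0.0
```

```bash
python3 plan.py 437.9 117 20 14
```

```text
t 25.18 at [437.6 117.2 182.4] yaw 14.0 F [ 0.6 -1.4  0.5] open 1.004 grip 0.0
[437.9, 117.0, 20.0, 14.0] -> 0.0003 0.0003 0.1624 -0.01 0.03 0.05
```

Call:
{"api": "servo_tool", "payload": {
  "series": "-1 0.0003 0.0003 0.04 0 0 0;-1 0.0003 0.0003 0.08 0 0 0;-1 0.0003 0.0003 0.12 0 0 0;-1 0.0003 0.0003 0.15 0 0 0;-1 0.0003 0.0003 0.16 0 0 0;-1 0.0003 0.0003 0.16 0 0 0;1 0.0003 0.0003 0.16 0 0 0;1 0.0003 0.0003 0.16 0 0 0;1 0.0003 0.0003 0.16 0 0 0;1 0.0003 0.0003 0.16 0 0 0;1 0.0003 0.0003 0.16 0 0 0;1 0.0003 0.0003 0.16 0 0 0"
}}

```text
time_s: 26.18
eef_pos: [0.4404, 0.1171, 0.025]
eef_rot: [0.0, 0.993, 0.122, 0.002]
wrist_force: [0.8, -0.4, 7.1]
opening: 0.576
grasp_force: 62.8
```

```bash
python3 plan.py 437.9 117 170 14 680 -120 150 -8.1 644.6 -115.1 150 -8.1
```

```text
t 26.18 at [440.4 117.1  25. ] yaw 14.0 F [ 0.8 -0.4  7.1] open 0.576 grip 62.8
[437.9, 117.0, 170.0, 14.0] -> -0.0018 -0.0004 -0.145 0.07 -0.28 -0.02
[680.0, -120.0, 150.0, -8.1] -> 0.1758 0.2881 -0.1238 0.02 -0.29 22.08
[644.6, -115.1, 150.0, -8.1] -> 0.1426 0.2748 -0.124 0.02 -0.29 22.08
```

Call:
{"api": "servo_tool", "payload": {
  "series": "1 0 0 -0.035 0 0 0;1 0 0 -0.075 0 0 0;1 0 0 -0.115 0 0 0;1 0.01 0.02 -0.14 0 0 2;1 0.146 0.275 -0.14 0 0 22.1;1 0.146 0.275 -0.14 0 0 22.1;1 0.146 0.275 -0.14 0 0 22.1;1 0.146 0.275 -0.14 0 0 22.1;1 0.146 0.275 -0.14 0 0 22.1;1 0.146 0.275 -0.14 0 0 22.1;1 0.146 0.275 -0.14 0 0 22.1;1 0.146 0.275 -0.14 0 0 22.1"
}}

```text
time_s: 27.18
eef_pos: [0.6499, -0.121, 0.1634]
eef_rot: [0.001, 0.997, -0.073, 0.002]
wrist_force: [-1.2, -0.3, -1.3]
opening: 0.577
grasp_force: 62.8
```

Call:
{"api": "servo_tool", "payload": {
  "series": "1 0 0 0 0 0 0;1 0 0 0 0 0 0;1 0 0 0 0 0 0"
}}

```text
time_s: 27.43
eef_pos: [0.6456, -0.1136, 0.1632]
eef_rot: [-0.0, 0.998, -0.07, 0.0]
wrist_force: [-0.5, 0.3, -1.9]
opening: 0.574
grasp_force: 62.8
```

```bash
python3 plan.py 644.6 -115.1 80 -8.1; python3 wrist.py w13; python3 - <<'E'
from h import *
c=dict(np.load("pics/w13.npz"));P=world(c,c["T"]);im=c["img"].astype(int)
m=(np.hypot(P[...,0]-.645,P[...,1]+.115)<.06)&(P[...,2]>.1)&(im[...,0]>im[...,2]*1.5)&(P[...,2]<.23)&(c["z_map"]>0)
print(m.sum(), np.percentile(P[m][:,2]*1000,[1,50,90,99]).round(1))
zt=np.percentile(P[m][:,2],90); m&=np.abs(P[...,2]-zt)<.004; print(rect(P,m))
E
```

```text
t 27.43 at [ 645.6 -113.6  163.2] yaw -8.1 F [-0.5  0.3 -1.9] open 0.574 grip 62.8
[644.6, -115.1, 80.0, -8.1] -> -0.0008 0.0017 0.0832 -0.01 -0.0 0.02
18588 [143.7 198.2 199.2 200.1]
c=(643.2,-112.0) size=(76.1,37.6) long axis 82.1deg zmed=198.6 n=12146
```

View pics/w13.png

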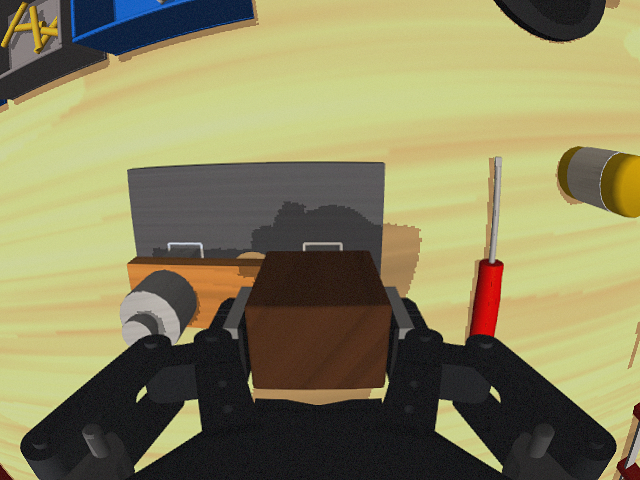

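Stop held upright, top face at (318,345). Its centre is 2.6 mm behind the TCP in tool x. Lowering it with about a 5 mm gap.

```bash
python3 plan.py 647.7 -115.6 42 -8.1
```

```text
t 27.48 at [ 645.6 -113.4  163.3] yaw -8.1 F [-0.3  0.1  0.1] open 0.575 grip 62.8
[647.7, -115.6, 42.0, -8.1] -> 0.0023 0.0019 0.1213 -0.0 -0.02 0.04
```

Call:
{"api": "servo_tool", "payload": {
  "series": "1 0.0023 0.0019 0.01 0 0 0;1 0.0023 0.0019 0.04 0 0 0;1 0.0023 0.0019 0.07 0 0 0;1 0.0023 0.0019 0.095 0 0 0;1 0.0023 0.0019 0.112 0 0 0;1 0.0023 0.0019 0.12 0 0 0;1 0.0023 0.0019 0.1213 0 0 0;1 0.0023 0.0019 0.1213 0 0 0;1 0.0023 0.0019 0.1213 0 0 0;1 0.0023 0.0019 0.1213 0 0 0"
}}

```text
time_s: 28.32
eef_pos: [0.6495, -0.1172, 0.0433]
eef_rot: [0.0, 0.997, -0.071, 0.002]
wrist_force: [-0.0, -0.8, -0.8]
opening: 0.578
grasp_force: 62.7
```

```bash
python3 plan.py 647.7 -115.6 37 -8.1
```

```text
t 28.32 at [ 649.5 -117.2   43.3] yaw -8.1 F [-0.  -0.8 -0.8] open 0.578 grip 62.7
[647.7, -115.6, 37.0, -8.1] -> -0.002 -0.0013 0.0063 0.04 -0.18 -0.02
```

Call:
{"api": "servo_tool", "payload": {
  "series": "1 -0.0015 -0.001 0.002 0 0 0;1 -0.0015 -0.001 0.004 0 0 0;1 -0.0015 -0.001 0.0055 0 0 0;1 -0.0015 -0.001 0.0065 0 0 0;1 -0.0015 -0.001 0.0065 0 0 0"
}}

```text
time_s: 28.73
eef_pos: [0.6472, -0.1156, 0.0371]
eef_rot: [0.0, 0.997, -0.071, 0.0]
wrist_force: [-4.9, 2.9, 11.9]
opening: 0.576
grasp_force: 64.2
```

```bash
python3 plan.py 647.7 -115.6 37 -8.1
```

```text
t 28.73 at [ 647.2 -115.6   37.1] yaw -8.1 F [-4.9  2.9 11.9] open 0.576 grip 64.2
[647.7, -115.6, 37.0, -8.1] -> 0.0005 -0.0001 0.0001 0.01 -0.03 -0.02
```

Resting on the plate (11.9 N). I release it and rise straight up.

Call:
{"api": "servo_tool", "payload": {
  "series": "1 0 0 -0.0005 0 0 0;0.3 0 0 -0.0005 0 0 0;-0.4 0 0 -0.0005 0 0 0;-1 0 0 -0.0005 0 0 0;-1 0 0 -0.001 0 0 0;-1 0 0 -0.003 0 0 0;-1 0 0 -0.03 0 0 0;-1 0 0 -0.07 0 0 0;-1 0 0 -0.11 0 0 0;-1 0 0 -0.15 0 0 0;-1 0 0 -0.15 0 0 0"
}}

```text
time_s: 29.65
eef_pos: [0.6518, -0.1173, 0.1955]
eef_rot: [0.002, 0.997, -0.071, 0.008]
wrist_force: [1.4, -0.9, 1.5]
opening: 0.998
grasp_force: 0.0
```

Call:
{"api": "servo_tool", "payload": {
  "series": "-1 -0.1 0.0 -0.03 0 0 0;-1 -0.1 0 -0.03 0 0 0;-1 -0.1 0 -0.03 0 0 0;-1 -0.1 0 -0.03 0 0 0;-1 -0.1 0 -0.03 0 0 0;-1 -0.1 0 -0.03 0 0 0;-1 -0.1 0 -0.03 0 0 0;-1 -0.1 0 -0.03 0 0 0"
}}

```text
time_s: 30.32
eef_pos: [0.5484, -0.1016, 0.2143]
eef_rot: [-0.0, 0.997, -0.071, -0.0]
wrist_force: [0.2, 0.1, -0.7]
opening: 0.999
grasp_force: 0.0
```

```bash
python3 plan.py; python3 wrist.py w14; python3 wm.py w14 12 60 72 100 120 | grep -v "c=(8\|c=(9"; python3 - <<'E'
from bench import ctrl
import cv2
c=ctrl.camera("scene");i=c["img"][...,::-1]
cv2.imwrite("pics/s2c.png",cv2.resize(i[120:420,140:540],None,fx=2,fy=2,interpolation=2))
E
```

```text
t 30.32 at [ 548.4 -101.6  214.3] yaw -8.1 F [ 0.2  0.1 -0.7] open 0.999 grip 0.0
12 [256. 119.] c=(624.3,-52.3) size=(221.2,150.4) long axis 82.1deg zmed=12.5 n=17651
12 [475.  81.] c=(649.9,-268.8) size=(58.4,7.2) long axis -5.6deg zmed=14.8 n=254
60 [278. 160.] c=(603.1,-50.4) size=(190.2,54.4) long axis 81.7deg zmed=60.5 n=11355
60 [223. 375.] c=(398.4,19.8) size=(46.4,37.6) long axis 64.1deg zmed=60.7 n=1165
72 [318.  97.] c=(644.4,-114.0) size=(50.4,36.2) long axis 82.0deg zmed=72.4 n=3022
100 [602.  70.] c=(655.7,-362.5) size=(38.5,27.6) long axis 10.3deg zmed=100.3 n=422
100 [165. 168.] c=(611.1,10.2) size=(47.4,47.2) long axis -47.9deg zmed=101.2 n=1930
120 [147. 173.] c=(611.3,10.3) size=(23.9,23.1) long axis -42.1deg zmed=120.6 n=829
```

View pics/s2c.png

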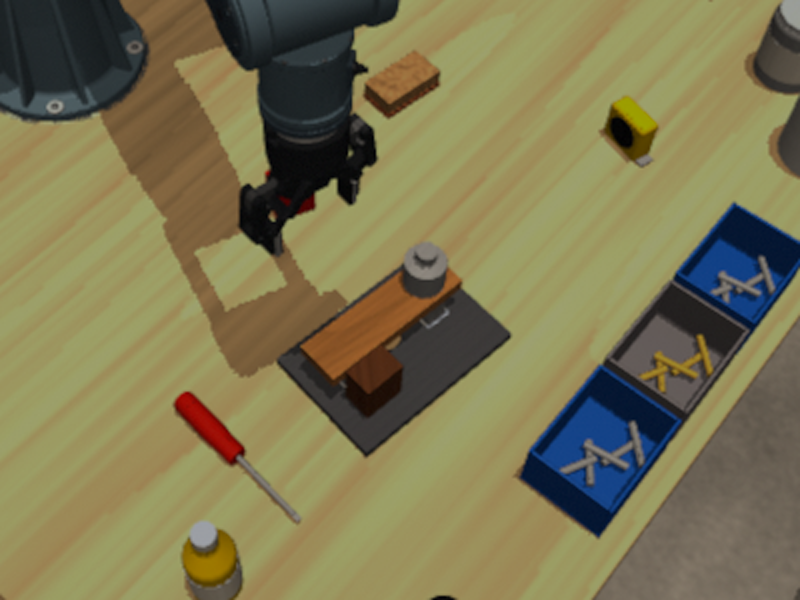

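View pics/w14.png

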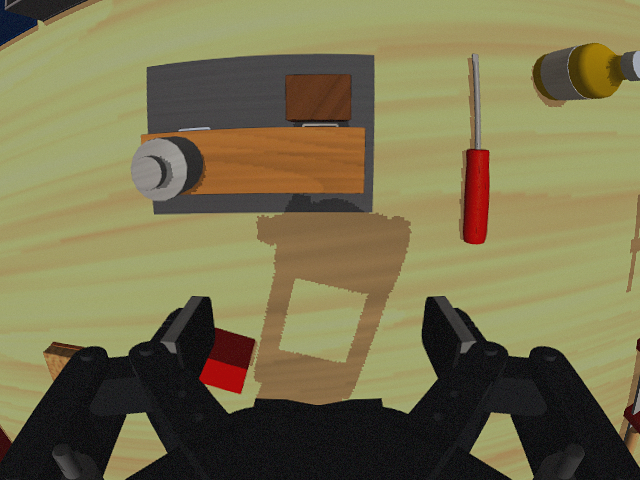

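Final check: board centred within about 1.5 mm and square, weight over the left parallel. The stop at (318,97) is square, has a 4.7 mm gap and lines up with the right parallel. The screwdriver, glue bottle, tape measure and sanding block look undisturbed.

```bash
python3 -c "
from bench import ctrl
print(ctrl.hand_in())"
```

```text
the job is handed in; nothing more can be done
None
```

I set the board up as asked and handed the job in at about 30 s: both parallels are inside their outlines, the board is centred and square, the weight is above the left parallel, and the stop is about 5 mm behind the board's right end.

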